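# Flip the round status paddle

### The job

The bench grinder has just been inspected: on the three small marker stands, flip the round paddle right over its hinge with your fingertips, so that it lies fully down, flat, on the other side and shows its ring face in place of its bar face. Only push and press it: do not lift, tip or shove any stand; leave the square and diamond paddles and everything else on the bench as they are, and finish clear of everything.

Things in the scene. Friction and masses are not known exactly. Their poses are not given: they have to be found in the camera images.
- round_hinge (a point): point on the round paddle's hinge pin, midway between the two ears, 62 mm above the table; axes are the stand's: z up, y along the pin, x level, square to the pin
- round_blade (a point): centre of the round aluminium blade (72 mm across, 4 mm thick), 44 mm from the hinge pin; its far edge is 80 mm from the pin. At angle 0 the upper face has a raised straight bar; the other face has a raised ring
- round_tail (a point): point on the round paddle's tail, 24 mm from the pin on the side opposite to the blade. The tail is a flat tab 56 mm wide along the pin, 4 mm thick, reaching 34 mm from the pin, in one plane with the blade; pressing it down tips the blade up
- round_paddle (a joint): angle of the round paddle, rad. Stand frame: at angle 0 the blade lies level on the stand's -x side and the tail on its +x side; the angle grows as the blade rises, is pi/2 when it points straight up and pi when it lies level on the +x side (hard stops at 0 and pi). The hinge is a stiff friction hinge: it stays at any angle where it is left and turning it takes about 0.03 to 0.05 N m. It starts between 0 and 0.3
- round_stand: stand of the round paddle: loose steel base 150 (x) x 100 (y) x 10 mm with two upright ears 5 mm thick and 12 mm wide (along x), 36 mm either side of the middle along y, up to 68 mm high; 1.4 kg in all, not fastened to the table; origin under the centre of the base, straight below the hinge pin
- square_paddle (a joint): angle of the neighbouring paddle with a square blade 62 x 60 mm, same construction, sense and range as the round one; not to be moved. It starts near 0 (bar face up)
- square_stand: stand of the square paddle, same size as the round one's; origin under the centre of its base
- diamond_paddle (a joint): angle of the neighbouring paddle with a diamond blade 74 mm across its corners, same construction, sense and range as the round one; not to be moved. It starts near pi (ring face up, already flipped)
- diamond_stand: stand of the diamond paddle, same size as the round one's; origin under the centre of its base
- steel_disc: bystander, loose: round steel blank lying flat, 190 mm across, 6 mm thick; origin at its underside
- spare_wheel: bystander, loose: spare grey grinding wheel lying flat, 124 mm across, 20 mm thick; origin at its underside
- magnet_square: bystander, loose: red stepped welding magnet standing on edge, 100 x 20 mm, 77 mm high; origin at its underside
- hammer: bystander, loose: hammer lying on the table
- wrench: bystander, loose: wrench lying on the table
- coupling: bystander, loose: small brass coupling standing between two stands, 32 mm across, 48 mm high; origin at its underside
- oil_bottle: bystander, loose: small white bottle standing between two stands, 32 mm across, 75 mm high; origin at its underside
- paste_jar: bystander, loose: grey jar with a metal cap, 68 mm across, 75 mm high; origin at its underside
Things that resemble listed ones, but are neither listed nor needed, are in the scene too. Leave any purple look-alike of the square_stand alone.

How it is judged:
By the outcome, as a careful person would: the job done as asked, in the order asked, and still so for the second after the job is handed in, with the robot touching nothing.
It also fails if it takes over 48 s, if anything falls off the work surface, if the arm or the gripper's body presses on something with over 40 N, if the wrist force passes 120 N, or if a joint passes its speed limit or range.

### The arm

A 6-joint arm with a two-finger parallel gripper is mounted at the origin on the work surface. World frame = base frame: x ahead of the robot, y to its left, z up, the work surface at z = 0. Lengths are in mm, angles in rad, forces in N, time in s.
With the tool pointing down it reaches from about 275 to 975 mm from the base axis. Payload 8.4 kg.
Tool frame: the origin (TCP) lies on the centre line of the jaws, within the pads' length; the fingertips stand r.nose_length ahead of it and the grasp point (between the pads) is the TCP (r.nose_length is the distance from the TCP to the fingertips, in mm); z points along the fingers, y is the direction in which the jaws open and shut (so a half turn about z gives the same grasp; the last joint's range is limited). The gripper opens to 92 mm and grips with 3 to 60 N. Pads are 20 mm wide; open, the fingers measure 128 mm over their backs; the gripper's body (75 mm by 189 mm) begins 69 mm behind the grasp point.
Start: joints at [-1.276, 0.353, 1.633, -0, 1.155, -0.002], TCP at [182.787, -597.676, 209.983] pointing down, gripper open.
Joint ranges: [-2.63, 2.63], [-0.92, 2.1], [0.06, 2.66], [-1.3, 4.44], [0, 2.69], [-3.02, 3.02]. Speed limits (rad/s): [2.22, 2.22, 2.79, 3.14, 3.14, 3.14].

### API

Orientations are given as a unit quaternion [x, y, z, w].
In Python, from workcell import telemetry, camera, get_calibration, r, silhouettes gives the robot as it stands.
- The arm moves only by the shell command python3 -m handwheel 'ROWS' [FORCE]. ROWS is JSON, one flat list of numbers, 7 for each row, row after row: the finger opening in cm, from 0 to 9.19, then the shift along the tool's x, y, z in cm, then the turn, a rotation vector about the tool's x, y, z in degrees. A call has 1 to 8 rows; each row is the pose to reach, as a shift and turn from the pose measured when the call began, along the tool's axes at that moment; what a row does not reach only later rows make up. A row lasts 1/12 s, in which the tool goes at most 41.7 mm and 7.16 degrees, less where a joint would pass 70% of its speed; a pose out of reach is approached as far as the arm can. A call with a gripper value outside its range is refused whole. The fingers move at their own pace and stop on an object; FORCE is the grip in N (left out, the last holds). Time passes only in rows, so rows that repeat a pose let the fingers close. It gives the time, the measured TCP pose, the force and the opening at its end, in the units of the state.
- telemetry.observe(): the state, without advancing time (a new reading comes with each control period).
- camera(name): name is "scene" or "top" or "wrist"; returns (picture, depth): 384x512x3 uint8, red, green, blue; 384x512 float32, mm along the optical axis (not along the pixel's ray), 0 where there is no reading.
- get_calibration(name): a dict with "fx", "fy", "cx", "cy" (pixels), "R" (3x3) and "t" (3): a world point X has camera coordinates R X + t; the wrist camera has in their place "mount" (4x4, takes a point from camera to tool coordinates, whose origin is the TCP and whose axes are the flange's). Camera axes: x right, y down, z forward; pixel columns grow to the right and rows downward; lengths in mm; the calibration is good to about 2 mm. A picture is of the moment at which its call begins: read the wrist's pose just before it. get_calibration takes no time and is no camera call.
- r.hand_in(): hands the job in, once; it reports no verdict.
Trained networks look in the newest picture that a camera, given by its name, has taken for a name from the list of things; names that differ only in an ending like _2 or _b are one class to them, and where a whole thing is asked for, a point or a joint stands for the part that bears it (a point fixed in the world has none). Each returns a list of dicts, best first, with "p" (0 to 1); they miss things now and then, are a little off and sometimes report something else, mostly with a low value. They report only what shows in the picture. A call takes as long as a camera call. They do not tell look-alikes from the thing itself.
- silhouettes(label, camera): "pixels" (384x512 bool, what is visible of it) and "box" ([left, top, right, bottom] in pixels, round what is visible of it).
The state is a dict: "time_s": time; "joint_pos": joint angles; "qd": joint speeds; "tau": joint torques, N m; "ee_pos": TCP position; "tcp_rot": TCP orientation; "force": force on the tool from outside, world axes, zero at the start; "torque": the same for the moment, N m; "width": opening from 0.0 (shut) to 1.0 (fully open).
Only numpy, scipy, OpenCV 4.12 (cv2) and the standard library are available. Lean on these libraries where they do the work, as an engineer would, in place of code of your own. Each camera call takes 0.05 s, during which the arm holds its last target.

## Working session

There is one attempt and no reset: what is moved stays moved. The work goes in short steps, Python scripts to look and compute and a shell command to move; the robot and the scene stay as the last step left them, time stands still between calls to the robot, and variables do not carry over. Pictures are saved under pics/ and viewed, and the job is handed in when it is done.

```bash
mkdir -p pics; ls; cat > h.py <<'E'
import numpy as np, cv2
from workcell import telemetry, camera, get_calibration, r, silhouettes
from scipy.spatial.transform import Rotation as Ro
def world(name,depth,st=None):
    c=get_calibration(name)
    v,u=np.mgrid[0:384,0:512]
    P=np.stack([(u-c['cx'])/c['fx']*depth,(v-c['cy'])/c['fy']*depth,depth],-1)
    if name=='wrist':
        M=np.array(c['mount']); R=Ro.from_quat(st['tcp_rot']).as_matrix()
        return (P@M[:3,:3].T+M[:3,3])@R.T+np.array(st['ee_pos'])
    return (P-np.array(c['t']))@np.array(c['R'])
def save(n,im): cv2.imwrite('pics/'+n+'.png',cv2.cvtColor(im,cv2.COLOR_RGB2BGR))
E
python3 - <<'E'
from h import *
s=telemetry.observe(); print(s, r.nose_length)
for n in ['scene','top']:
    im,d=camera(n); save(n+'0',im); np.savez('pics/'+n+'0.npz',im=im,d=d)
    for l in ['round_stand','round_blade','square_stand','diamond_stand']:
        for x in silhouettes(l,n): print(n,l,round(x['p'],2),x['box'])
E
```

```text
pics
{'time_s': 0.0, 'joint_pos': array([-1.27636342e+00,  3.53666270e-01,  1.63414422e+00, -1.20548183e-05,
        1.15519136e+00, -2.42297232e-03]), 'qd': array([-9.95790588e-04, -2.13757653e-05, -2.65290188e-03, -1.02192682e-03,
       -5.32282223e-04, -1.12760736e-03]), 'tau': array([ 4.75273293e-03, -5.93834782e+01, -3.34218085e+01,  7.00320234e-02,
        2.34696642e-02, -8.79912045e-05]), 'ee_pos': array([ 182.65622166, -597.17999578,  209.24806795]), 'tcp_rot': array([ 9.89004176e-01,  1.47885914e-01, -1.07963661e-04, -6.96299402e-04]), 'force': array([ 0.560103  , -0.26448567,  0.28685335]), 'torque': array([0.00455717, 0.00894265, 0.04230688]), 'width': 0.9990198804376782} 19.0
scene round_stand 0.73 [297.6, 119.4, 336.6, 160.6]
scene round_blade 0.61 [301.1, 117.8, 329.1, 139.8]
scene square_stand 0.92 [86.3, 245.2, 137.5, 303.6]
scene square_stand 0.89 [187.1, 200.3, 230.7, 249.8]
scene square_stand 0.75 [164.0, 156.9, 210.6, 190.0]
scene square_stand 0.68 [157.6, 278.3, 200.3, 336.2]
scene diamond_stand 0.94 [243.9, 167.7, 293.2, 212.0]
scene diamond_stand 0.19 [299.5, 191.9, 357.5, 240.6]
top round_stand 0.65 [165.2, 185.2, 194.2, 227.7]
top round_blade 0.61 [237.5, 173.2, 260.1, 214.0]
top square_stand 0.98 [296.2, 178.9, 322.3, 218.5]
top square_stand 0.85 [276.0, 229.3, 313.8, 270.0]
top square_stand 0.71 [347.3, 139.3, 375.4, 178.6]
top square_stand 0.62 [370.4, 185.7, 410.8, 226.1]
top square_stand 0.6 [127.1, 179.3, 150.5, 241.8]
top square_stand 0.56 [258.3, 130.2, 287.3, 161.3]
top diamond_stand 0.89 [236.3, 171.4, 261.4, 215.3]
top diamond_stand 0.72 [275.7, 199.4, 283.3, 203.5]
```

View pics/scene0.png

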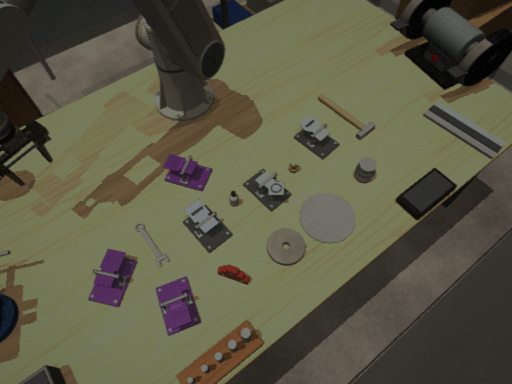

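View pics/top0.png

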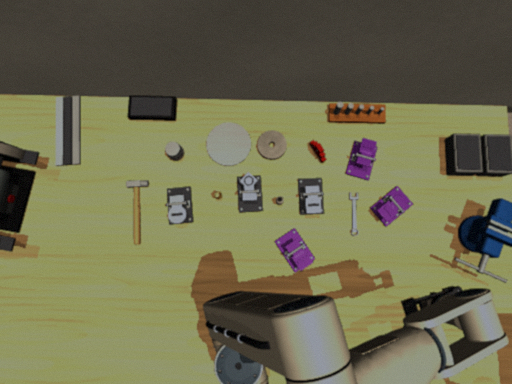

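The top picture shows three grey stands: round at (180,205), diamond at (250,193) and square at (311,196). The purple ones are look-alikes. The round blade points toward the robot, at image bottom. I'll measure it next.

```bash
python3 - <<'E'
from h import *
z=np.load('pics/top0.npz'); im,d=z['im'],z['d']
W=world('top',d)
a=im[165:245,120:280]; save('topz',cv2.resize(a,None,fx=5,fy=5,interpolation=cv2.INTER_CUBIC))
z2=np.load('pics/scene0.npz'); save('scz',cv2.resize(z2['im'][100:220,230:390],None,fx=5,fy=5,interpolation=cv2.INTER_CUBIC))
print(W[300,100],W[205,180],W[193,250])
W2=world('scene',z2['d'])
for n,WW,b in (('top',W,(180,205,22,28)),('scene',W2,(317,139,28,30))):
    u,v,a,c=b
    P=WW[v-c:v+c,u-a:u+a].reshape(-1,3); 
    base=P[(P[:,2]>5)&(P[:,2]<16)]; up=P[(P[:,2]>25)&(P[:,2]<120)]
    for q in (base,up):
        print(n,len(q),q.mean(0).round(1),q.min(0).round(1),q.max(0).round(1))
    print(n,'rect',cv2.minAreaRect(P[(P[:,2]>5)&(P[:,2]<120)][:,:2].astype(np.float32)))
    np.savez('pics/c_'+n,P=P)
v=range(182,230)
for k in v: print(k,[tuple(W[k,u].round(0).astype(int)) for u in (176,180,184)])
E
```

```text
[118.42647724 576.71401599  -3.41614699] [498.53854505 263.97243885  68.87996217] [554.27461651 -10.06109304  61.18852274]
top 425 [520.  269.8   9.3] [393.5 192.1   5. ] [623.9 366.7  15.8]
top 432 [484.6 276.4  65.6] [430.4 237.6  25.5] [539.9 320.7  78.3]
top rect ((508.80010986328125, 279.8534851074219), (227.0530242919922, 175.58648681640625), 2.554135322570801)
scene 615 [522.5 279.5   9.8] [363.4 113.5   5. ] [632.3 446.4  15.8]
scene 462 [495.1 273.4  63.2] [432.  111.4  25.2] [572.2 457.5  78.7]
scene rect ((510.9859313964844, 289.4969787597656), (192.24026489257812, 326.81536865234375), 44.25636672973633)
182 [(np.int64(603), np.int64(303), np.int64(-3)), (np.int64(602), np.int64(284), np.int64(4)), (np.int64(602), np.int64(268), np.int64(2))]
183 [(np.int64(598), np.int64(302), np.int64(-2)), (np.int64(339), np.int64(-64), np.int64(1527)), (np.int64(600), np.int64(270), np.int64(-10))]
184 [(np.int64(594), np.int64(302), np.int64(-3)), (np.int64(595), np.int64(286), np.int64(-5)), (np.int64(593), np.int64(267), np.int64(5))]
185 [(np.int64(589), np.int64(301), np.int64(0))
[... 5648 characters left out ...]
int64(423), np.int64(291), np.int64(0)), (np.int64(424), np.int64(277), np.int64(-8)), (np.int64(424), np.int64(258), np.int64(1))]
226 [(np.int64(419), np.int64(291), np.int64(-2)), (np.int64(420), np.int64(276), np.int64(-6)), (np.int64(420), np.int64(258), np.int64(0))]
227 [(np.int64(415), np.int64(291), np.int64(-2)), (np.int64(415), np.int64(273), np.int64(5)), (np.int64(417), np.int64(260), np.int64(-9))]
228 [(np.int64(411), np.int64(291), np.int64(-3)), (np.int64(412), np.int64(275), np.int64(-4)), (np.int64(412), np.int64(258), np.int64(-3))]
229 [(np.int64(407), np.int64(289), np.int64(4)), (np.int64(408), np.int64(275), np.int64(-4)), (np.int64(408), np.int64(258), np.int64(-1))]
```

```bash
ls pics
```

```text
c_scene.npz
c_top.npz
scene0.npz
scene0.png
scz.png
top0.npz
top0.png
topz.png
```

View pics/topz.png

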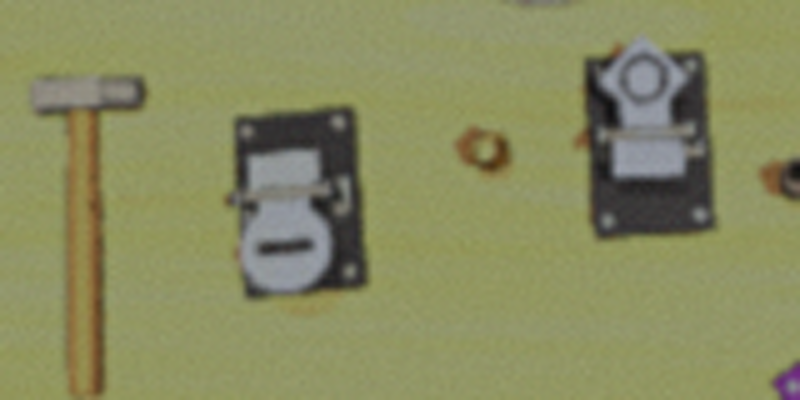

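View pics/scz.png

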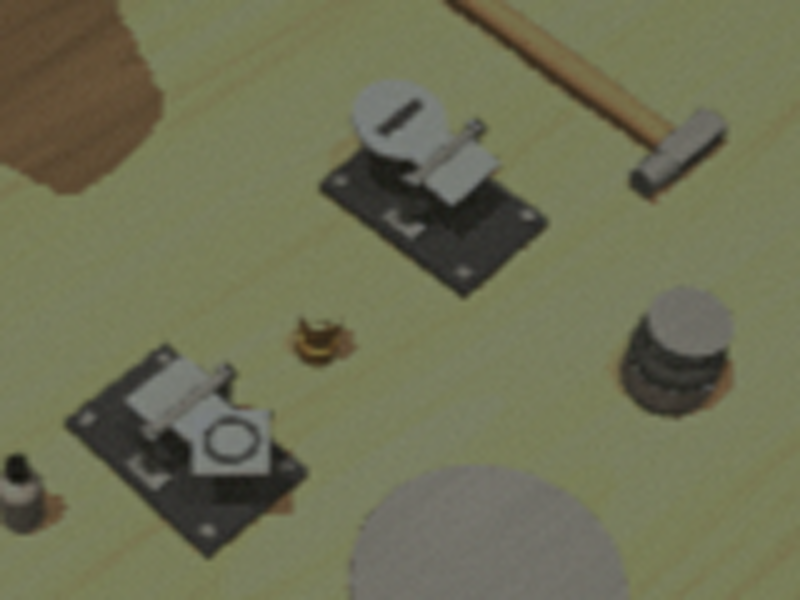

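```bash
cat >> h.py <<'E'
def ray(name,uv,zz,st=None):
    c=get_calibration(name); uv=np.atleast_2d(uv).astype(float)
    D=np.c_[(uv[:,0]-c['cx'])/c['fx'],(uv[:,1]-c['cy'])/c['fy'],np.ones(len(uv))]
    if name=='wrist':
        M=np.array(c['mount']); R=Ro.from_quat(st['tcp_rot']).as_matrix()
        o=R@M[:3,3]+np.array(st['ee_pos']); D=D@M[:3,:3].T@R.T
    else:
        o=-np.array(c['R']).T@np.array(c['t']); D=D@np.array(c['R'])
    return o+D*((zz-o[2])/D[:,2])[:,None]
E
python3 - <<'E'
from h import *
c=np.array([(237,117),(353,107),(366,285),(248,297)])/5+[120,165]-0.4
B=ray('top',c,10); print(B.round(1),B.mean(0))
f=(B[0]+B[1]-B[2]-B[3])/2; print(np.linalg.norm(f),np.degrees(np.arctan2(f[1],f[0])))
f=(B[0]-B[1]+B[3]-B[2])/2; print(np.linalg.norm(f),np.degrees(np.arctan2(f[1],f[0])))
e=ray('top',np.array([(238,198),(333,188)])/5+[120,165]-.4,67);print(e,e.mean(0))
print(ray('top',np.array([(285,247)])/5+[120,165]-.4,72))
print(get_calibration('wrist'))
E
```

```text
[[574.2 334.9  10. ]
 [584.9 239.7  10. ]
 [438.4 221.2  10. ]
 [426.2 316.6  10. ]] [505.92710555 278.11025962  10.        ]
148.39073719877936 7.119620986286859
96.05534807569754 96.83182225163235
[[500.66749784 315.07936862  67.        ]
 [510.46401004 240.55792524  67.        ]] [505.56575394 277.81864693  67.        ]
[[462.43742209 274.53431478  72.        ]]
{'fx': 277.5049387331421, 'fy': 277.5049387331421, 'cx': 257.87440210862803, 'cy': 194.7968916567733, 'mount': array([[-5.99438960e-04, -9.61201798e-01, -2.75845509e-01,
         7.88825678e+01],
       [ 9.99999379e-01, -3.17038427e-04, -1.06835411e-03,
         1.20304817e+00],
       [ 9.39450261e-04, -2.75845978e-01,  9.61201391e-01,
        -1.75639663e+02],
       [ 0.00000000e+00,  0.00000000e+00,  0.00000000e+00,
         1.00000000e+00]])}
```

```bash
python3 -m handwheel '[0,2.4,-3.1,-0.4,0,0,0.5, 0,4.8,-6.2,-0.8,0,0,1, 0,7.2,-9.3,-1.2,0,0,1.5, 0,9.6,-12.4,-1.6,0,0,2, 0,12,-15.5,-2,0,0,2.5, 0,14.4,-18.6,-2.4,0,0,3, 0,16.8,-21.7,-2.8,0,0,3.5, 0,19,-25,-3,0,0,4]' 20
```

```text
time_s: 1.17
ee_pos: [292.0, -301.7, 240.6]
tcp_rot: [0.994, 0.113, 0.0, 0.001]
force: [0.3, 0.8, 0.5]
width: 0.443
```

```bash
cat > to.py <<'E'
import sys; from h import *
# args: x y z (stand frame: fingertip), prints shift
O=np.array([506.,278.,0]); YAW=7.1
s=telemetry.observe(); R=Ro.from_quat(s['tcp_rot']).as_matrix()
a=list(map(float,sys.argv[1:4]))
if len(sys.argv)>4: O[:2]=float(sys.argv[4]),float(sys.argv[5]); 
if len(sys.argv)>6: YAW=float(sys.argv[6])
T=O+Ro.from_euler('z',YAW,degrees=True).apply(a)+[0,0,r.nose_length]
X=Ro.from_euler('z',YAW,degrees=True).as_matrix()@np.diag([1,-1,-1.])
rv=Ro.from_matrix(R.T@X).as_rotvec(degrees=True)
cur=Ro.from_euler('z',-YAW,degrees=True).apply(np.array(s['ee_pos'])-O-[0,0,r.nose_length])
print('t',round(s['time_s'],2),'tip in stand',cur.round(1),'shift cm',(R.T@(T-s['ee_pos'])/10).round(2),'turn',rv.round(2),'F',s['force'].round(1),'w',round(s['width'],3))
E
python3 to.py 0 0 211
```

```text
t 1.17 tip in stand [-284.  -548.8  221.6] shift cm [ 33.85 -51.7    1.03] turn [ 0.06 -0.05  5.85] F [0.3 0.8 0.5] w 0.443
```

```bash
python3 -m handwheel '[0,2.1,-3.3,0,0,0,0.5, 0,4.2,-6.6,0,0,0,1, 0,6.3,-9.9,0,0,0,1.5, 0,8.4,-13.2,0,0,0,2, 0,10.5,-16.5,0,0,0,2.5, 0,12.6,-19.8,0,0,0,3, 0,14.7,-23,0,0,0,3.5, 0,16.9,-26,0,0,0,4]' && python3 to.py 0 0 211
```

```text
time_s: 1.83
ee_pos: [398.5, -8.3, 240.8]
tcp_rot: [0.997, 0.078, 0.001, 0.001]
force: [0.9, -1.4, 0.2]
width: 0.007
t 1.83 tip in stand [-142.1 -270.8  221.8] shift cm [ 15.07 -26.61   1.08] turn [ 0.07 -0.11  1.85] F [ 0.9 -1.4  0.2] w 0.007
```

```bash
python3 -m handwheel '[0,1.9,-3.3,0,0,0,0.2, 0,3.8,-6.6,0,0,0,0.5, 0,5.7,-9.9,0,0,0,0.8, 0,7.6,-13.2,0,0,0,1.1, 0,9.5,-16.5,0,0,0,1.4, 0,11.4,-19.8,0,0,0,1.6, 0,13.3,-23.3,0,0,0,1.8, 0,15,-26.6,0,0,0,1.85]' && python3 -m handwheel '[0,0,0,0,0,0,0, 0,0,0,0,0,0,0]' && python3 to.py 0 0 211; python3 - <<'E'
from h import *
s=telemetry.observe(); im,d=camera('wrist'); save('w1',im); np.savez('pics/w1.npz',im=im,d=d,**{k:s[k] for k in('ee_pos','tcp_rot')})
E
```

```text
time_s: 2.5
ee_pos: [505.8, 280.1, 240.9]
tcp_rot: [0.998, 0.062, 0.001, 0.0]
force: [0.0, -0.8, 0.7]
width: 0.004
time_s: 2.67
ee_pos: [505.9, 281.8, 240.4]
tcp_rot: [0.998, 0.063, 0.001, 0.0]
force: [0.2, -0.4, -0.5]
width: 0.005
t 2.67 tip in stand [  0.3   3.8 221.4] shift cm [-0.04  0.38  1.04] turn [ 0.06 -0.12  0.15] F [ 0.2 -0.4 -0.5] w 0.005
```

View pics/w1.png

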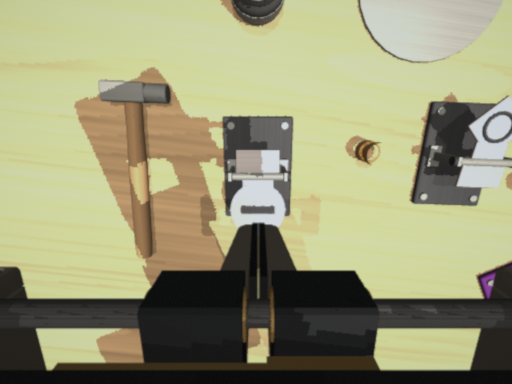

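The wrist view shows the round stand square to the tool: base corners at (223,117) and (293,116), pin running from (229,177) to (287,177), tail above the pin and bar-faced blade below.

```bash
python3 - <<'E'
from h import *
z=np.load('pics/w1.npz'); st={k:z[k] for k in('ee_pos','tcp_rot')}
im=z['im']; save('w1z',cv2.resize(im[100:230,205:310],None,fx=4.5,fy=4.5,interpolation=cv2.INTER_CUBIC))
B=ray('wrist',[(223,116.5),(293.5,116)],10,st); print(B.round(1)); 
f=B[0]-B[1]; print(np.linalg.norm(f),np.degrees(np.arctan2(f[1],f[0]))-90)
a=np.radians(7.1); print('origin from edge',(B.mean(0)-75*np.array([np.cos(a),np.sin(a),0])).round(1))
e=ray('wrist',[(228,177),(288,177)],64,st);print(e.round(1),e.mean(0).round(1),np.degrees(np.arctan2(*(e[0]-e[1])[1::-1]))-90)
W=world('wrist',z['d'],st)
for v in range(118,225,4): 
    L=(Ro.from_euler('z',-7.1,degrees=True).apply(W[v,[245,258,272]]-[506,278,0])).round(0).tolist(); print(v,L)
E
```

```text
[[576.8 339.4  10. ]
 [590.  241.   10. ]]
99.29626822699257 7.604634375480231
origin from edge [509. 281.  10.]
[[503.4 319.7  64. ]
 [513.2 242.5  64. ]] [508.3 281.1  64. ] 7.2115872207520795
118 [[76.0, 21.0, 11.0], [76.0, 3.0, 11.0], [76.0, -17.0, 13.0]]
122 [[70.0, 21.0, 11.0], [71.0, 3.0, 10.0], [71.0, -17.0, 9.0]]
126 [[65.0, 21.0, 11.0], [65.0, 3.0, 10.0], [65.0, -17.0, 11.0]]
130 [[59.0, 21.0, 11.0], [59.0, 3.0, 11.0], [60.0, -17.0, 10.0]]
134 [[54.0, 21.0, 11.0], [54.0, 3.0, 11.0], [54.0, -17.0, 10.0]]
138 [[48.0, 22.0, 10.0], [48.0, 3.0, 11.0], [48.0, -17.0, 11.0]]
142 [[43.0, 22.0, 12.0], [43.0, 3.0, 10.0], [43.0, -17.0, 11.0]]
146 [[37.0, 22.0, 12.0], [37.0, 3.0, 11.0], [37.0, -17.0, 11.0]]
150 [[37.0, 19.0, 61.0], [37.0, 3.0, 61.0], [37.0, -15.0, 60.0]]
154 [[32.0, 19.0, 62.0], [32.0, 3.0, 62.0], [32.0, -15.0, 62.0]]
158 [[27.0, 19.0, 61.0], [27.0, 3.0, 61.0], [27.0, -15.0, 62.0]]
162 [[22.0, 20.0, 62.0], [22.0, 3.0, 63.0], [22.0, -15.0, 62.0]]
166 [[17.0, 19.0, 64.0], [17.0, 3.0, 63.0], [17.0, -15.0, 64.0]]
170 [[12.0, 20.0, 63.0], [12.0, 3.0, 63.0], [12.0, -15.0, 64.
[... 169 characters left out ...]
], [-3.0, -15.0, 67.0]]
186 [[-9.0, 20.0, 66.0], [-9.0, 3.0, 66.0], [-9.0, -15.0, 66.0]]
190 [[-13.0, 20.0, 69.0], [-14.0, 3.0, 66.0], [-14.0, -15.0, 67.0]]
194 [[-19.0, 20.0, 67.0], [-19.0, 3.0, 69.0], [-19.0, -16.0, 68.0]]
198 [[-24.0, 20.0, 68.0], [-25.0, 3.0, 68.0], [-25.0, -16.0, 68.0]]
202 [[-29.0, 20.0, 70.0], [-30.0, 3.0, 69.0], [-29.0, -16.0, 70.0]]
206 [[-34.0, 20.0, 72.0], [-35.0, 3.0, 70.0], [-35.0, -16.0, 70.0]]
210 [[-40.0, 20.0, 71.0], [-40.0, 3.0, 72.0], [-40.0, -16.0, 71.0]]
214 [[-46.0, 20.0, 71.0], [-45.0, 3.0, 72.0], [-46.0, -16.0, 71.0]]
218 [[-51.0, 20.0, 72.0], [-51.0, 3.0, 72.0], [-51.0, -16.0, 71.0]]
222 [[-56.0, 20.0, 73.0], [-57.0, 3.0, 72.0], [-56.0, -16.0, 74.0]]
```

View pics/w1z.png

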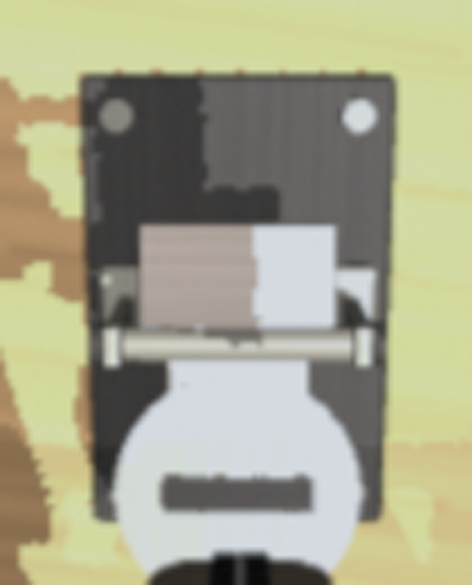

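```bash
sed -i 's/506.,278.,0/508.,280.5,0/; s/YAW=7.1/YAW=7.2/' to.py; python3 to.py 22 0 100
```

```text
t 2.72 tip in stand [-2.600e+00  1.000e-01  2.214e+02] shift cm [ 2.450e+00 -1.000e-02  1.214e+01] turn [ 0.1  -0.09 -0.01] F [-0.6 -0.6  0. ] w 0.005
```

```bash
python3 -m handwheel '[0,0.8,0,3,0,0,0, 0,1.6,0,6,0,0,0, 0,2.2,0,9,0,0,0, 0,2.45,0,12.1,0,0,0, 0,2.45,0,12.1,0,0,0, 0,2.45,0,12.1,0,0,0]' && python3 to.py 22 0 64
```

```text
time_s: 3.22
ee_pos: [528.6, 281.3, 118.8]
tcp_rot: [0.998, 0.062, -0.001, 0.002]
force: [0.5, 0.1, 0.5]
width: 0.005
t 3.22 tip in stand [20.6 -1.8 99.8] shift cm [ 0.15 -0.19  3.57] turn [ 0.18  0.11 -0.08] F [0.5 0.1 0.5] w 0.005
```

```bash
python3 -m handwheel '[0,0.15,-0.2,1,0,0,0, 0,0.15,-0.2,2,0,0,0, 0,0.15,-0.2,2.8,0,0,0, 0,0.15,-0.2,3.4,0,0,0, 0,0.15,-0.2,4,0,0,0, 0,0.15,-0.2,4.5,0,0,0, 0,0.15,-0.2,5,0,0,0, 0,0.15,-0.2,5.4,0,0,0]' && python3 to.py 22 0 34; python3 - <<'E'
from h import *
for n in('scene','wrist'):
    im,d=camera(n); save('p2'+n,im if n=='wrist' else cv2.resize(im[90:190,250:380],None,fx=5,fy=5,interpolation=cv2.INTER_CUBIC))
E
```

```text
time_s: 3.88
ee_pos: [529.7, 283.3, 64.2]
tcp_rot: [0.998, 0.062, -0.001, 0.002]
force: [0.3, -0.1, -0.4]
width: 0.009
t 3.88 tip in stand [21.9  0.1 45.2] shift cm [0.01 0.   1.12] turn [ 0.18  0.12 -0.07] F [ 0.3 -0.1 -0.4] w 0.009
```

View pics/p2scene.png

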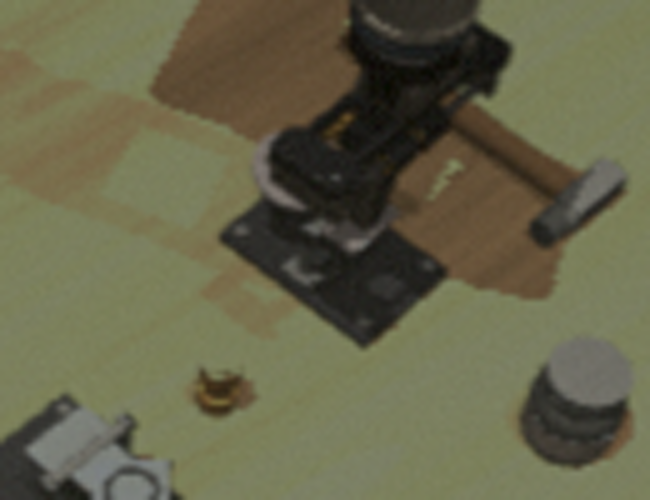

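View pics/p2wrist.png

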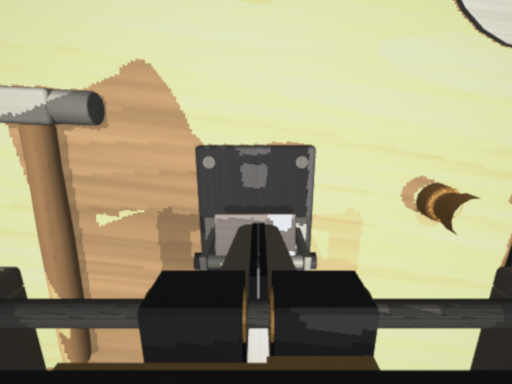

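```bash
python3 -m handwheel '[0,0,0,0.3,0,0,0, 0,0,0,0.6,0,0,0, 0,0,0,0.9,0,0,0, 0,0,0,1.2,0,0,0, 0,0,0,1.2,0,0,0]' && python3 to.py 22 0 110; python3 - <<'E'
from h import *
for n in('scene','wrist'):
    im,d=camera(n); save('p3'+n,im if n=='wrist' else cv2.resize(im[90:190,250:380],None,fx=5,fy=5,interpolation=cv2.INTER_CUBIC))
E
```

```text
time_s: 4.4
ee_pos: [529.3, 283.1, 51.6]
tcp_rot: [0.998, 0.062, -0.001, 0.002]
force: [0.5, 0.9, 2.2]
width: 0.005
t 4.4 tip in stand [21.5 -0.1 32.6] shift cm [ 0.03  0.01 -7.74] turn [ 0.2   0.17 -0.08] F [0.5 0.9 2.2] w 0.005
```

View pics/p3scene.png

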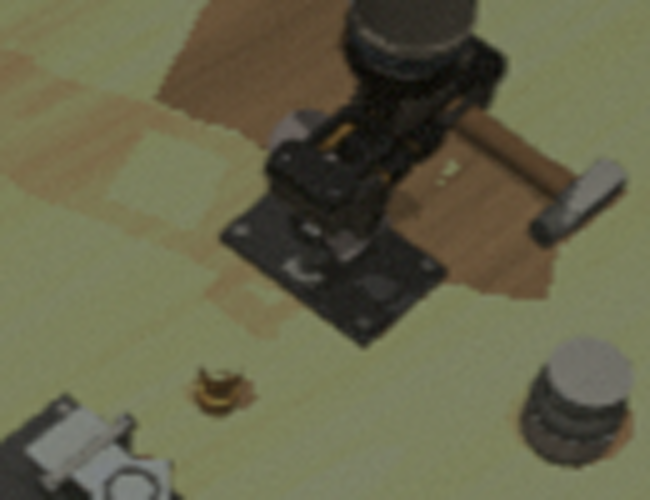

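View pics/p3wrist.png

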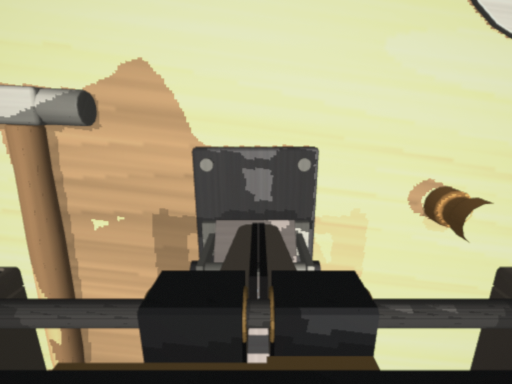

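```bash
python3 -m handwheel '[0,0,0,-3,0,0,0, 0,0,0,-6,0,0,0, 0,0,0,-9.5,0,0,0, 0,0,0,-13,0,0,0, 0,0,0,-16,0,0,0, 0,0,0,-16,0,0,0]' && python3 to.py -85 0 190; python3 - <<'E'
from h import *
s=telemetry.observe()
for n in('scene','wrist'):
    im,d=camera(n); save('p4'+n,im if n=='wrist' else cv2.resize(im[90:190,250:380],None,fx=5,fy=5,interpolation=cv2.INTER_CUBIC))
    W=world(n,d,s); L=Ro.from_euler('z',-7.2,degrees=True).apply(W.reshape(-1,3)-[508,280.5,0])
    m=(abs(L[:,1])<16)&(abs(L[:,0])<75)&(L[:,2]>68)&(L[:,2]<150); q=L[m]
    for k in range(70,150,8):
        a=q[(q[:,2]>=k)&(q[:,2]<k+8)]
        if len(a): print(n,k,len(a),np.median(a,0).round(1))
E
```

```text
time_s: 5.0
ee_pos: [532.8, 285.2, 218.5]
tcp_rot: [0.998, 0.062, 0.003, -0.0]
force: [0.8, 0.9, -0.1]
width: 0.003
t 5.0 tip in stand [ 25.2   1.6 199.5] shift cm [-11.03   0.18   0.89] turn [ 0.01 -0.35 -0.08] F [ 0.8  0.9 -0.1] w 0.003
scene 70 24 [-10.2  -0.   74.4]
scene 78 25 [-21.3  -1.1  82.4]
scene 86 23 [-30.8  -1.3  89.5]
scene 94 31 [-41.2  -2.   97.9]
scene 102 27 [-52.8  -4.1 105.9]
scene 110 4 [-57.9  -0.  110.9]
wrist 70 344 [-2.6  0.2 73.2]
wrist 78 241 [-14.1  -0.4  81.6]
wrist 86 2 [-18.2  -0.4  86.1]
```

View pics/p4scene.png

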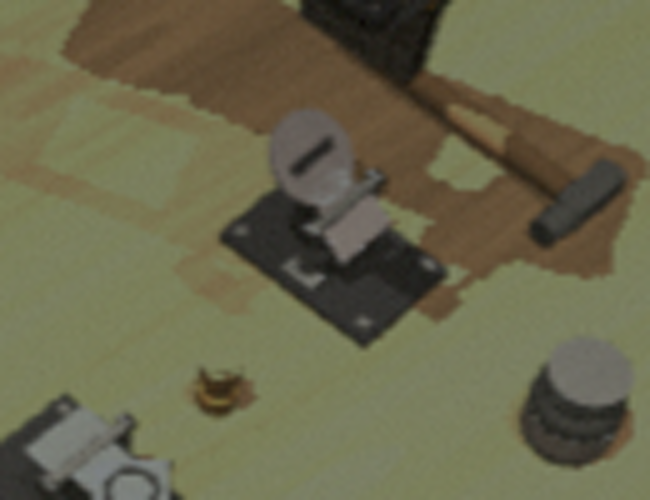

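View pics/p4wrist.png

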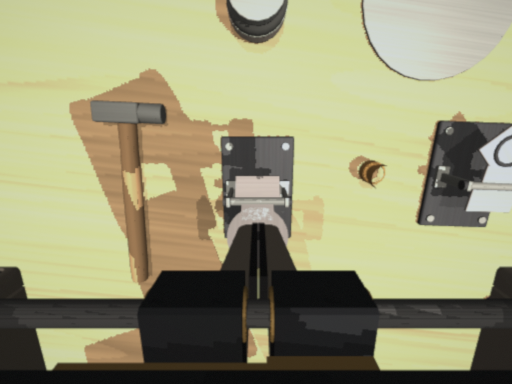

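```bash
python3 -m handwheel '[0,-3.5,0.1,0,0,0,0, 0,-7,0.2,0,0,0,0, 0,-11.3,0.2,0,0,0,0, 0,-11.3,0.2,2.5,0,0,0, 0,-11.3,0.2,5.5,0,0,0, 0,-11.3,0.2,8.5,0,0,0, 0,-11.3,0.2,11.3,0,0,0, 0,-11.3,0.2,11.3,0,0,0]' && python3 to.py -70 0 85; python3 - <<'E'
from h import *
im,d=camera('scene'); save('p5',cv2.resize(im[70:190,250:390],None,fx=5,fy=5,interpolation=cv2.INTER_CUBIC))
E
```

```text
time_s: 5.77
ee_pos: [414.2, 265.0, 94.5]
tcp_rot: [0.998, 0.062, -0.005, 0.004]
force: [-1.7, -1.2, -0.7]
width: 0.001
t 5.77 tip in stand [-95.   -3.6  75.5] shift cm [ 2.49 -0.36 -0.97] turn [ 0.41  0.56 -0.07] F [-1.7 -1.2 -0.7] w 0.001
```

View pics/p5.png

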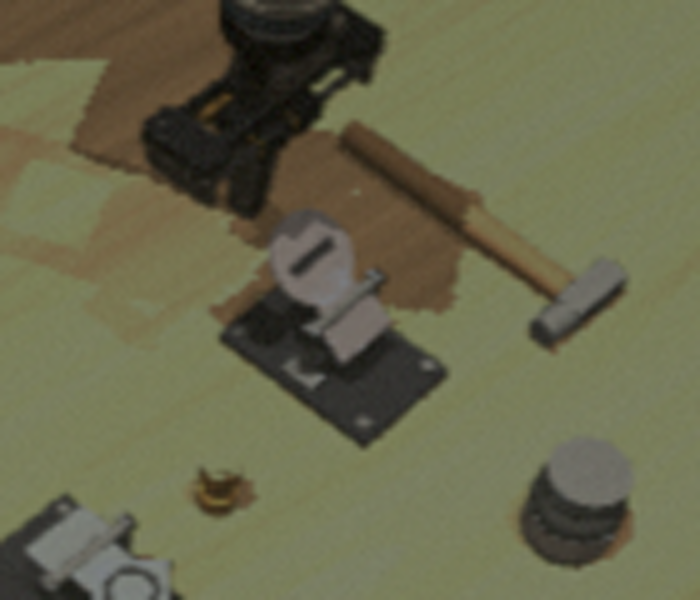

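```bash
python3 -m handwheel '[0,0.8,-0.3,-0.4,0,0,0, 0,1.6,-0.4,-0.8,0,0,0, 0,2.3,-0.4,-1.1,0,0,0, 0,2.9,-0.4,-1.8,0,0,0, 0,3.5,-0.4,-2.4,0,0,0, 0,4.1,-0.4,-2.9,0,0,0, 0,4.7,-0.4,-3.3,0,0,0, 0,5.4,-0.4,-3.5,0,0,0]' && python3 to.py -10 0 110; python3 - <<'E'
from h import *
im,d=camera('scene'); save('p6',cv2.resize(im[70:190,250:390],None,fx=5,fy=5,interpolation=cv2.INTER_CUBIC))
E
```

```text
time_s: 6.48
ee_pos: [469.9, 277.0, 132.7]
tcp_rot: [0.998, 0.062, -0.003, 0.003]
force: [-0.0, 0.8, 1.1]
width: 0.005
t 6.48 tip in stand [-38.2   1.3 113.7] shift cm [2.83 0.12 0.35] turn [ 0.32  0.36 -0.08] F [-0.   0.8  1.1] w 0.005
```

View pics/p6.png

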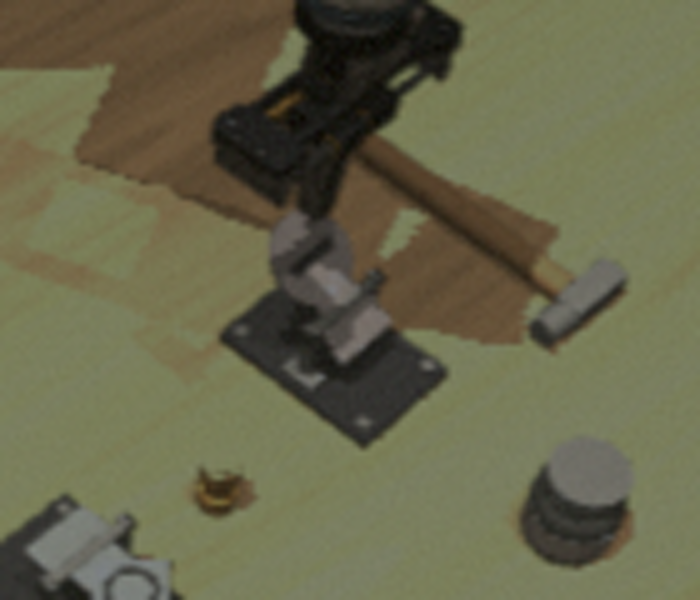

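```bash
cat > prof.py <<'E'
from h import *
import sys
s=telemetry.observe()
im,d=camera('scene'); W=world('scene',d); L=Ro.from_euler('z',-7.2,degrees=True).apply(W.reshape(-1,3)-[508,280.5,0]).reshape(384,512,3)
bright=(im.astype(int).sum(-1)); sat=im.max(-1).astype(int)-im.min(-1)
for nm,m0 in (('all',L[...,2]>0),):
  m=(abs(L[...,1])<34)&(abs(L[...,0])<95)&(L[...,2]>25)&(L[...,2]<150)
  q=L[m]; b=bright[m]
  H={}
  for k in range(25,150,6):
    a=(q[:,2]>=k)&(q[:,2]<k+6)
    for tag,sel in(('lt',a&(b>330)),('dk',a&(b<=200))):
        if sel.sum()>3: print(k,tag,sel.sum(),np.percentile(q[sel][:,0],[5,50,95]).round(0))
E
python3 prof.py; python3 - <<'E'
from h import *
im,d=camera('wrist'); save('p6w',im)
E
```

```text
43 lt 6 [23. 26. 27.]
49 lt 11 [18. 23. 27.]
55 dk 10 [ 7.  9. 15.]
61 dk 22 [-2.  6.  9.]
67 lt 9 [-10.  -8.  -5.]
67 dk 7 [-2.  3.  6.]
73 lt 8 [-20. -16. -10.]
79 lt 4 [-22. -19. -17.]
79 dk 6 [-32. -27. -19.]
85 dk 23 [-38. -32. -27.]
91 dk 36 [-44. -38. -31.]
97 dk 18 [-49. -41. -35.]
139 dk 4 [-38. -26. -23.]
145 dk 12 [-37. -25. -23.]
```

View pics/p6w.png

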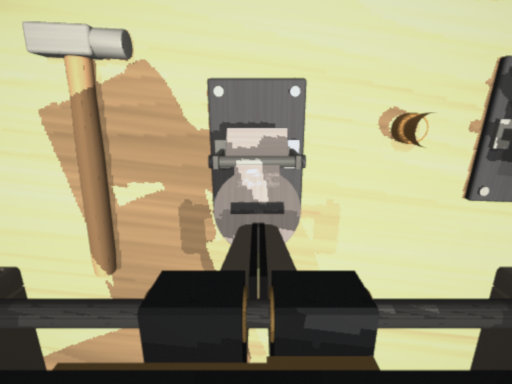

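The blade is still at about 40° and the finger rode up over its edge. I'll back off and push again from lower down.

```bash
python3 -m handwheel '[0,0,0,-2,0,0,0, 0,-2.5,0,-2,0,0,0, 0,-5.3,0,-2,0,0,0, 0,-5.3,0,0,0,0,0, 0,-5.3,0,2,0,0,0, 0,-5.3,0,3.8,0,0,0, 0,-5.3,0,3.8,0,0,0, 0,-5.3,0,3.8,0,0,0]' && python3 to.py -60 0 75
```

```text
time_s: 7.3
ee_pos: [415.6, 269.4, 93.4]
tcp_rot: [0.998, 0.062, -0.005, 0.004]
force: [-0.2, 0.0, 0.8]
width: 0.005
t 7.3 tip in stand [-93.1   0.6  74.4] shift cm [ 3.31  0.06 -0.09] turn [ 0.41  0.56 -0.09] F [-0.2  0.   0.8] w 0.005
```

```bash
python3 -m handwheel '[0,0.8,0,0,0,0,0, 0,1.6,0,0,0,0,0, 0,2.2,0,0,0,0,0, 0,2.7,0,0,0,0,0, 0,3.2,0,0,0,0,0, 0,3.7,0,0,0,0,0, 0,3.7,0,0,0,0,0]' && python3 to.py -60 0 75; python3 prof.py; python3 - <<'E'
from h import *
im,d=camera('wrist'); save('p7w',im)
im,d=camera('scene'); save('p7',cv2.resize(im[70:190,250:390],None,fx=5,fy=5,interpolation=cv2.INTER_CUBIC))
E
```

```text
time_s: 7.88
ee_pos: [448.9, 272.6, 93.2]
tcp_rot: [0.998, 0.061, -0.009, 0.005]
force: [-16.5, -2.5, 12.5]
width: 0.005
t 7.88 tip in stand [-59.6  -0.4  74.2] shift cm [-0.04 -0.04 -0.08] turn [ 0.52  1.06 -0.15] F [-16.5  -2.5  12.5] w 0.005
43 lt 8 [33. 36. 39.]
49 lt 20 [26. 34. 43.]
67 lt 12 [-1.  5. 10.]
73 lt 23 [-4.  0.  7.]
79 lt 21 [-11.  -5.  -1.]
85 dk 18 [-21. -17. -13.]
91 dk 16 [-25. -20. -15.]
97 lt 7 [-36. -32. -27.]
103 dk 11 [-64. -49. -43.]
109 dk 11 [-59. -48. -43.]
115 dk 6 [-62. -49. -47.]
121 dk 9 [-61. -48. -46.]
127 dk 8 [-56. -48. -47.]
133 dk 8 [-59. -50. -46.]
139 dk 10 [-53. -47. -46.]
145 dk 8 [-54. -46. -46.]
```

View pics/p7.png

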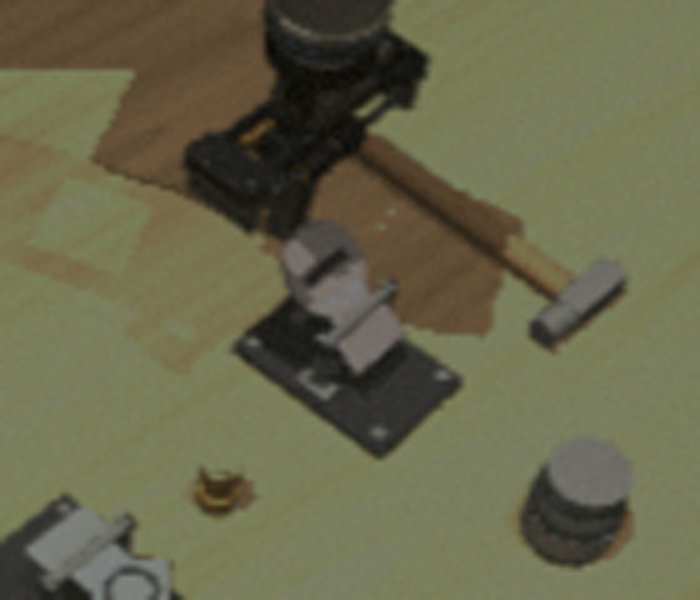

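View pics/p7w.png

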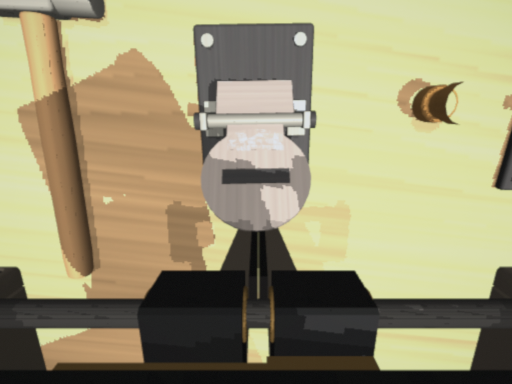

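The stand slid: the blade edge jammed by friction on the finger, with 16 N in x. I'm backing off and measuring how far it moved.

```bash
python3 -m handwheel '[0,-1,0,0,0,0,0, 0,-2.5,0,0,0,0,0, 0,-4,0,0,0,0,0, 0,-4,0,-3,0,0,0, 0,-4,0,-6.5,0,0,0, 0,-4,0,-10,0,0,0, 0,-4,0,-14,0,0,0, 0,-4,0,-14,0,0,0]' && python3 to.py 25 0 200; python3 - <<'E'
from h import *
s=telemetry.observe();im,d=camera('wrist'); save('w8',im); np.savez('pics/w8.npz',im=im,d=d,**{k:s[k] for k in('ee_pos','tcp_rot')})
im,d=camera('scene'); np.savez('pics/s8.npz',im=im,d=d)
a=np.load('pics/scene0.npz')['im']; 
save('s8cmp',np.hstack([cv2.resize(x[105:175,280:350],None,fx=5.6,fy=5.6,interpolation=cv2.INTER_CUBIC) for x in(a,im)]))
E
```

```text
time_s: 8.7
ee_pos: [415.7, 271.7, 241.9]
tcp_rot: [0.998, 0.061, -0.003, 0.002]
force: [1.5, 0.7, 0.7]
width: 0.001
t 8.7 tip in stand [-92.7   2.9 222.9] shift cm [11.78  0.25  2.22] turn [ 0.2   0.36 -0.15] F [1.5 0.7 0.7] w 0.001
```

View pics/w8.png

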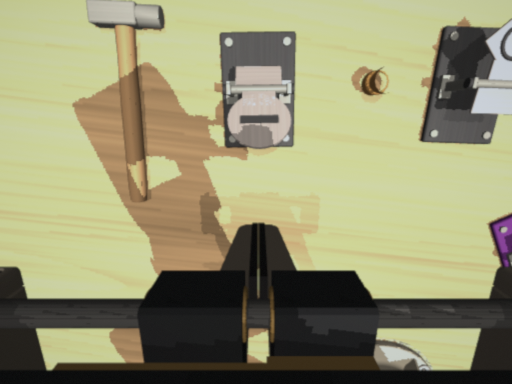

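View pics/s8cmp.png

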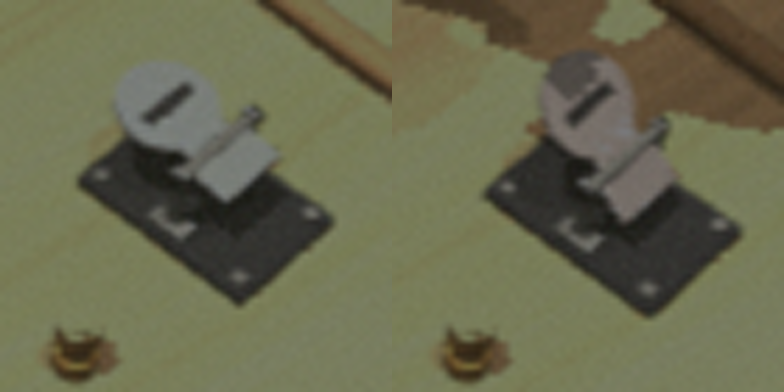

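```bash
python3 - <<'E'
from h import *
A=np.array([(78,182),(333,222),(240,304)])/5.6+[280,105]
a=np.load('pics/scene0.npz')['im']; b=np.load('pics/s8.npz')['im']
B=np.array([(95,193),(350,232),(260,318)])/5.6+[280,105]
pa=ray('scene',A,10);pb=ray('scene',B,10)
R=Ro.from_euler('z',-7.2,degrees=True)
print(R.apply(pb-pa).round(1))
# refine: phase correlation on lower part of base
g=lambda x:cv2.cvtColor(x,cv2.COLOR_RGB2GRAY).astype(np.float32)
z=np.load('pics/w8.npz'); st={k:z[k] for k in('ee_pos','tcp_rot')}
C=ray('wrist',[(220.5,32.5),(295.5,31.5),(294.5,147),(225,149)],10,st)
print(R.apply(C-[508,280.5,0]).round(1), R.apply(C.mean(0)-[508,280.5,0]).round(1))
E=ray('wrist',[(226,88),(292,88)],64,st); print(R.apply(E-[508,280.5,0]).round(1), E.mean(0))
W=world('wrist',z['d'],st).reshape(-1,3); L=R.apply(W-[508,280.5,0]).reshape(384,512,3)
for v in range(60,150,5): print(v,L[v,[250,258,268]].round(0).tolist())
E
```

```text
[[14.7  1.1  0. ]
 [13.5  1.5  0. ]
 [16.6  0.6  0. ]]
[[ 88.6  49.6  10. ]
 [ 89.5 -48.2  10. ]
 [-59.9 -52.   10. ]
 [-62.4  49.3  10. ]] [14.  -0.3 10. ]
[[ 16.4  39.2  64. ]
 [ 16.2 -39.4  64. ]] [524.17761518 282.4158111   64.        ]
60 [[56.0, 11.0, 11.0], [56.0, 1.0, 11.0], [56.0, -13.0, 10.0]]
65 [[50.0, 12.0, 10.0], [50.0, 1.0, 10.0], [49.0, -13.0, 11.0]]
70 [[38.0, 11.0, 50.0], [38.0, 1.0, 48.0], [38.0, -11.0, 50.0]]
75 [[32.0, 11.0, 54.0], [32.0, 1.0, 54.0], [32.0, -11.0, 53.0]]
80 [[26.0, 11.0, 58.0], [26.0, 1.0, 59.0], [26.0, -11.0, 59.0]]
85 [[19.0, 11.0, 67.0], [19.0, 1.0, 66.0], [19.0, -11.0, 69.0]]
90 [[14.0, 11.0, 68.0], [14.0, 1.0, 67.0], [14.0, -11.0, 69.0]]
95 [[8.0, 11.0, 72.0], [8.0, 1.0, 70.0], [8.0, -11.0, 71.0]]
100 [[2.0, 10.0, 76.0], [2.0, 1.0, 75.0], [2.0, -10.0, 76.0]]
105 [[-3.0, 10.0, 79.0], [-3.0, 1.0, 80.0], [-3.0, -10.0, 80.0]]
110 [[-9.0, 10.0, 84.0], [-9.0, 1.0, 83.0], [-9.0, -10.0, 84.0]]
115 [[-14.0, 10.0, 90.0], [-14.0, 1.0, 89.0], [-15.0, -10.0, 90.0]]
120 [[-20.0, 10.0, 92.0], [-20.0, 1.0, 94.0], [-20.0, -10.0, 93.0]]
125 [[-25.0, 10.0, 96.0], [-25.0, 1.0, 95.0], [-25.0, -10.0, 95.0]]
130 [[-30.0, 10.0, 99.0], [-31.0, 1.0, 99.0], [-30.0, -10.0, 100.0]]
135 [[-36.0, 10.0, 103.0], [-36.0, 1.0, 104.0], [-36.0, -10.0, 103.0]]
140 [[-41.0, 10.0, 107.0], [-41.0, 1.0, 106.0], [-41.0, -10.0, 108.0]]
145 [[-46.0, 10.0, 111.0], [-46.0, 1.0, 111.0], [-46.0, -9.0, 111.0]]
```

```bash
sed -i 's/508.,280.5,0/523.5,282.3,0/' to.py; sed -i 's/508,280.5,0/523.5,282.3,0/' prof.py; python3 to.py 21 0 200
```

```text
t 8.8 tip in stand [-111.     1.7  217.2] shift cm [13.22  0.12  1.55] turn [ 0.39  0.74 -0.16] F [-0.1 -0.  -0.1] w 0.005
```

```bash
python3 -m handwheel '[0,3.5,0.1,0.5,0.4,0.7,0, 0,7,0.1,1,0.4,0.7,0, 0,10.5,0.1,1.5,0.4,0.7,0, 0,13.2,0.1,3,0.4,0.7,0, 0,13.2,0.1,6,0.4,0.7,0, 0,13.2,0.1,9,0.4,0.7,0, 0,13.2,0.1,11.5,0.4,0.7,0, 0,13.2,0.1,11.5,0.4,0.7,0]' && python3 to.py 21 0 60
```

```text
time_s: 9.47
ee_pos: [539.1, 282.0, 112.8]
tcp_rot: [0.998, 0.061, -0.005, 0.002]
force: [-2.0, -0.4, -0.7]
width: 0.005
t 9.47 tip in stand [15.4 -2.3 93.8] shift cm [ 0.59 -0.24  3.38] turn [ 0.2   0.6  -0.18] F [-2.  -0.4 -0.7] w 0.005
```

```bash
python3 -m handwheel '[0,0.6,-0.2,0.5,0.2,0.6,-0.2, 0,0.6,-0.2,1.5,0.2,0.6,-0.2, 0,0.6,-0.2,2.5,0.2,0.6,-0.2, 0,0.6,-0.2,3.3,0.2,0.6,-0.2, 0,0.6,-0.2,3.3,0.2,0.6,-0.2]' && python3 to.py 21 0 33
```

```text
time_s: 9.88
ee_pos: [543.8, 284.2, 78.6]
tcp_rot: [0.998, 0.063, -0.001, 0.0]
force: [-0.5, -0.2, 0.3]
width: 0.007
t 9.88 tip in stand [20.4 -0.6 59.6] shift cm [ 0.07 -0.06  2.66] turn [0.03 0.08 0.02] F [-0.5 -0.2  0.3] w 0.007
```

```bash
python3 -m handwheel '[0,0.1,0,0.5,0,0,0, 0,0.1,0,1,0,0,0, 0,0.1,0,1.5,0,0,0, 0,0.1,0,2,0,0,0, 0,0.1,0,2.5,0,0,0, 0,0.1,0,2.8,0,0,0]' && python3 to.py 21 0 33; python3 - <<'E'
from h import *
s=telemetry.observe();im,d=camera('scene'); save('p9',cv2.resize(im[70:190,250:390],None,fx=5,fy=5,interpolation=cv2.INTER_CUBIC))
im,d=camera('wrist'); save('p9w',im)
E
```

```text
time_s: 10.38
ee_pos: [544.6, 284.3, 49.9]
tcp_rot: [0.998, 0.063, -0.001, 0.0]
force: [0.6, -0.2, 3.2]
width: 0.004
t 10.38 tip in stand [21.1 -0.7 30.9] shift cm [-0.02 -0.07 -0.21] turn [0.04 0.1  0.02] F [ 0.6 -0.2  3.2] w 0.004
```

View pics/p9.png

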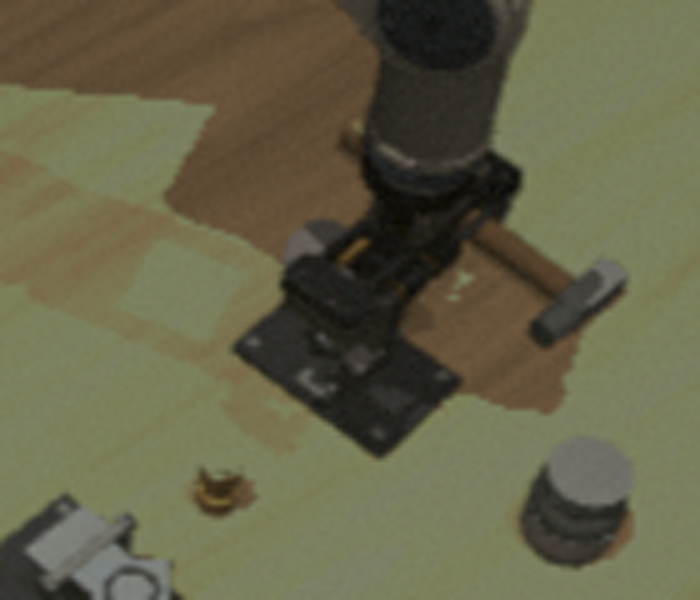

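View pics/p9w.png

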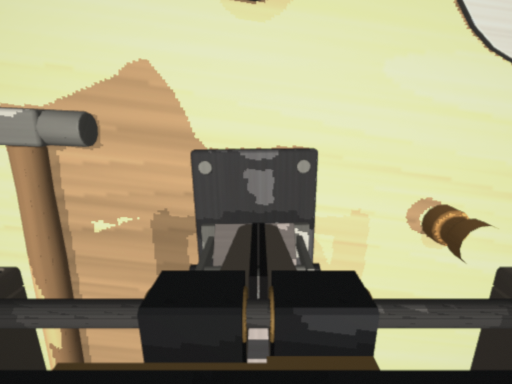

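```bash
python3 - <<'E'
from h import *
s=telemetry.observe();im,d=camera('wrist');W=world('wrist',d,s)
L=Ro.from_euler('z',-7.2,degrees=True).apply(W.reshape(-1,3)-[523.5,282.3,0]).reshape(384,512,3)
for v in range(210,275,4): print(v,[L[v,u].round(0).astype(int).tolist() for u in(208,216,224,230,258,288,294,300)])
E
```

```text
210 [[26, 39, 11], [25, 33, 11], [26, 26, 11], [25, 21, 10], [25, -2, 10], [25, -26, 11], [26, -31, 12], [25, -36, 10]]
214 [[22, 40, 10], [22, 33, 11], [22, 27, 10], [22, 21, 11], [22, -2, 10], [22, -26, 11], [22, -31, 11], [22, -36, 11]]
218 [[18, 40, 10], [19, 33, 11], [19, 26, 11], [18, 22, 10], [19, -2, 11], [19, -26, 11], [19, -31, 11], [19, -36, 11]]
222 [[15, 40, 11], [15, 33, 11], [15, 27, 11], [15, 22, 11], [16, -2, 12], [15, -26, 12], [15, -31, 11], [16, -36, 13]]
226 [[14, 39, 17], [25, 28, 44], [25, 22, 44], [26, 18, 45], [32, -2, 61], [101, -2, 226], [14, -31, 17], [15, -35, 18]]
230 [[101, -2, 226], [23, 28, 45], [23, 22, 45], [24, 18, 47], [32, -2, 68], [23, -23, 46], [10, -31, 17], [10, -36, 17]]
234 [[7, 39, 16], [21, 28, 47], [21, 22, 48], [20, 18, 47], [33, -2, 75], [21, -22, 48], [20, -27, 47], [7, -36, 17]]
238 [[6, 38, 22], [19, 27, 50], [19, 22, 50], [19, 18, 50], [32, -2, 79], [18, -22, 49], [18, -26, 49], [7, -35, 24]]
242 [[6, 37, 30], [16, 27, 51], [17, 22, 52], [16, 18, 51], [32, -2, 84], [17, -22, 53], [16, -26, 51], [6, -34, 30]]
246 [[5, 36, 35], [14, 
[... 245 characters left out ...]
[10, 21, 57], [33, 13, 99], [33, -2, 99], [33, -17, 99], [11, -26, 57], [2, -33, 41]]
258 [[1, 35, 46], [8, 27, 59], [8, 21, 59], [33, 12, 104], [32, -2, 102], [33, -16, 103], [8, -26, 58], [-1, -32, 43]]
262 [[-2, 35, 46], [6, 27, 59], [33, 15, 107], [33, 12, 107], [33, -2, 107], [33, -16, 107], [7, -25, 62], [-4, -33, 42]]
266 [[5, 31, 63], [4, 26, 62], [34, 14, 112], [33, 11, 111], [33, -2, 111], [34, -15, 112], [33, -18, 111], [5, -29, 64]]
270 [[54, 14, 149], [54, 11, 149], [54, 9, 148], [54, 7, 149], [33, -2, 114], [54, -11, 149], [54, -13, 150], [54, -15, 149]]
274 [[54, 14, 151], [55, 11, 152], [54, 9, 151], [54, 7, 151], [31, -2, 115], [54, -11, 151], [53, -13, 150], [54, -14, 151]]
```

Depth shows the tail at 43° and the closed fingertips about 5 mm behind the TCP, not 19 mm ahead. That explains both the missed push and the jam. I'll correct for it and press 8 mm deeper.

```bash
sed -i 's/r.nose_length/NOSE/g; s/^YAW/&/; s/^O=/NOSE=-5.0; O=/' to.py; python3 -m handwheel '[0,0,0,0.2,0,0,0, 0,0,0,0.4,0,0,0, 0,0,0,0.6,0,0,0, 0,0,0,0.8,0,0,0, 0,0,0,0.8,0,0,0]' && python3 to.py 21 0 47; python3 - <<'E'
from h import *
s=telemetry.observe();im,d=camera('wrist');W=world('wrist',d,s)
L=Ro.from_euler('z',-7.2,degrees=True).apply(W.reshape(-1,3)-[523.5,282.3,0]).reshape(384,512,3)
for v in range(214,275,6): print(v,[L[v,u].round(0).astype(int).tolist() for u in(216,224,258,288,294)])
im,d=camera('scene'); save('p10',cv2.resize(im[70:190,250:390],None,fx=5,fy=5,interpolation=cv2.INTER_CUBIC))
E
```

```text
time_s: 10.95
ee_pos: [544.7, 284.4, 42.1]
tcp_rot: [0.998, 0.063, -0.001, 0.0]
force: [1.3, 0.4, 1.8]
width: 0.002
t 10.95 tip in stand [21.3 -0.6 47.1] shift cm [-0.03 -0.06  0.01] turn [0.03 0.09 0.02] F [1.3 0.4 1.8] w 0.002
214 [[25, 32, 11], [25, 25, 12], [25, -1, 11], [25, -25, 11], [25, -30, 12]]
220 [[20, 32, 10], [20, 26, 10], [20, -1, 10], [20, -25, 10], [20, -30, 11]]
226 [[15, 32, 10], [14, 26, 10], [32, -1, 53], [15, -26, 11], [16, -30, 13]]
232 [[12, 31, 17], [10, 26, 11], [33, -1, 63], [10, -26, 10], [13, -30, 17]]
238 [[18, 28, 40], [18, 22, 40], [34, -1, 73], [18, -22, 40], [7, -30, 16]]
244 [[16, 27, 45], [15, 22, 43], [33, -1, 80], [15, -22, 44], [15, -26, 44]]
250 [[13, 27, 47], [13, 21, 48], [32, -1, 86], [13, -22, 48], [13, -26, 48]]
256 [[10, 27, 51], [10, 21, 52], [33, -1, 93], [33, -16, 93], [11, -25, 52]]
262 [[8, 26, 55], [34, 15, 101], [33, -1, 99], [33, -16, 99], [7, -25, 54]]
268 [[5, 26, 58], [33, 14, 105], [33, -1, 104], [33, -15, 105], [33, -18, 105]]
274 [[54, 11, 143], [54, 9, 143], [32, -1, 108], [54, -11, 142], [54, -12, 143]]
```

View pics/p10.png

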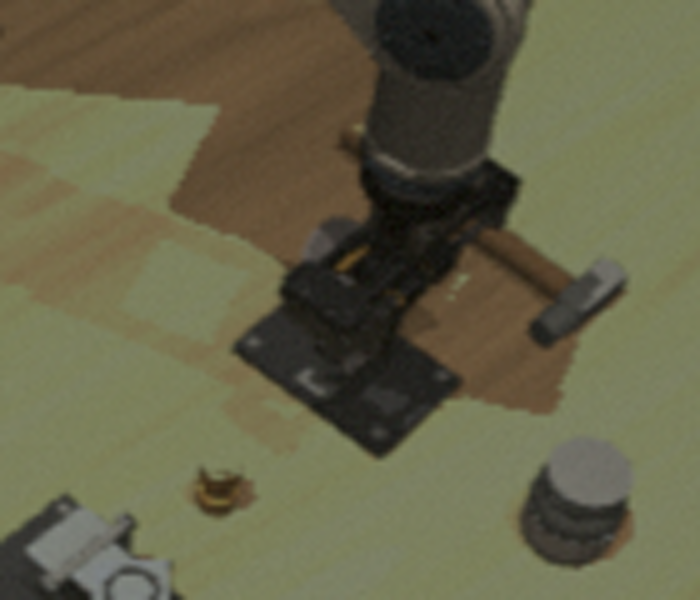

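```bash
python3 -m handwheel '[0,0,0,0.2,0,0,0, 0,0,0,0.4,0,0,0, 0,0,0,0.4,0,0,0, 0,0.8,0,0.4,0,0,0, 0,1.8,0,0.4,0,0,0, 0,2.8,0,0.2,0,0,0, 0,2.8,0,-2.5,0,0,0, 0,2.8,0,-5.5,0,0,0]' && python3 to.py 40 0 190
```

```text
time_s: 11.72
ee_pos: [572.6, 287.3, 95.9]
tcp_rot: [0.998, 0.063, -0.003, 0.001]
force: [0.5, 0.8, -0.2]
width: 0.004
t 11.72 tip in stand [ 49.3  -1.2 100.9] shift cm [-0.98 -0.11 -8.9 ] turn [ 0.11  0.3  -0.  ] F [ 0.5  0.8 -0.2] w 0.004
```

```bash
python3 -m handwheel '[0,0,0,-3.5,0,0,0, 0,0,0,-7,0,0,0, 0,-3,0,-9,0,0,0, 0,-6.5,0,-9,0,0,0, 0,-10,0,-9,0,0,0, 0,-13.5,0,-9,0,0,0, 0,-14,0,-9,0,0,0]' && python3 to.py -75 0 95; python3 prof.py;  python3 - <<'E'
from h import *
im,d=camera('scene'); save('p11',cv2.resize(im[70:190,250:390],None,fx=5,fy=5,interpolation=cv2.INTER_CUBIC))
E
```

```text
time_s: 12.3
ee_pos: [429.9, 268.7, 186.7]
tcp_rot: [0.998, 0.063, -0.004, 0.002]
force: [1.1, -0.5, -1.4]
width: 0.007
t 12.3 tip in stand [-94.5  -1.8 191.7] shift cm [ 2.04 -0.2   9.65] turn [0.16 0.48 0.02] F [ 1.1 -0.5 -1.4] w 0.007
31 dk 5 [14. 16. 18.]
55 dk 7 [4. 6. 8.]
61 dk 10 [5. 6. 8.]
97 dk 15 [-19. -16. -13.]
103 dk 13 [-21. -19. -15.]
```

View pics/p11.png

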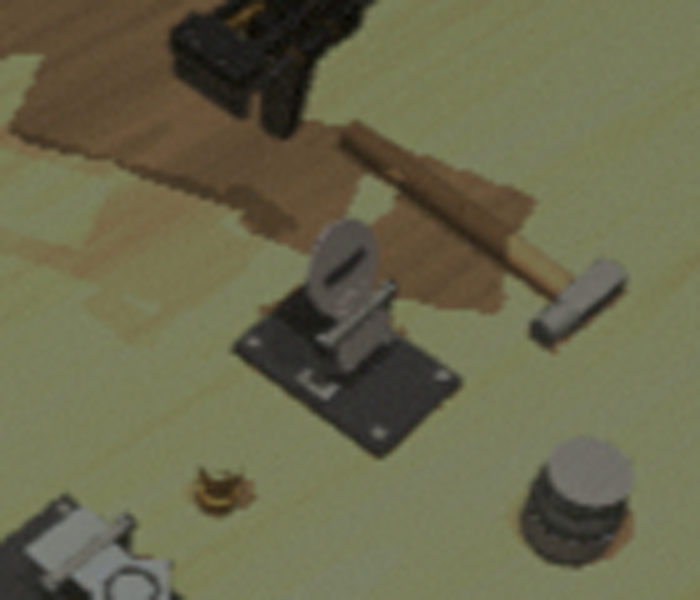

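```bash
python3 -m handwheel '[0,1,-0.2,3,0.2,0.5,0, 0,1.5,-0.2,6,0.2,0.5,0, 0,1.8,-0.2,9,0.2,0.5,0, 0,1.8,-0.2,9.7,0.2,0.5,0, 0,1.8,-0.2,9.7,0.2,0.5,0, 0,1.8,-0.2,9.7,0.2,0.5,0]' && python3 to.py -35 0 95
```

```text
time_s: 12.9
ee_pos: [452.3, 274.4, 90.7]
tcp_rot: [0.998, 0.063, 0.002, -0.001]
force: [0.5, 0.1, 0.6]
width: 0.003
t 12.9 tip in stand [-71.6   1.1  95.7] shift cm [3.66 0.11 0.08] turn [-0.11 -0.24  0.02] F [0.5 0.1 0.6] w 0.003
```

Now push +x in small steps, watching the force.

```bash
python3 -m handwheel '[0,0.9,0,0,0,0,0, 0,1.8,0,0,0,0,0, 0,2.4,0,0,0,0,0, 0,3,0,0,0,0,0, 0,3.6,0,0,0,0,0]' && python3 to.py -15 0 95;  python3 - <<'E'
from h import *
im,d=camera('scene'); save('p12',cv2.resize(im[70:190,250:390],None,fx=5,fy=5,interpolation=cv2.INTER_CUBIC))
E
```

```text
time_s: 13.32
ee_pos: [489.1, 279.2, 91.5]
tcp_rot: [0.998, 0.063, 0.003, -0.001]
force: [-0.9, 0.6, 0.4]
width: 0.007
t 13.32 tip in stand [-34.5   1.3  96.5] shift cm [1.95 0.13 0.16] turn [-0.13 -0.3   0.01] F [-0.9  0.6  0.4] w 0.007
```

View pics/p12.png

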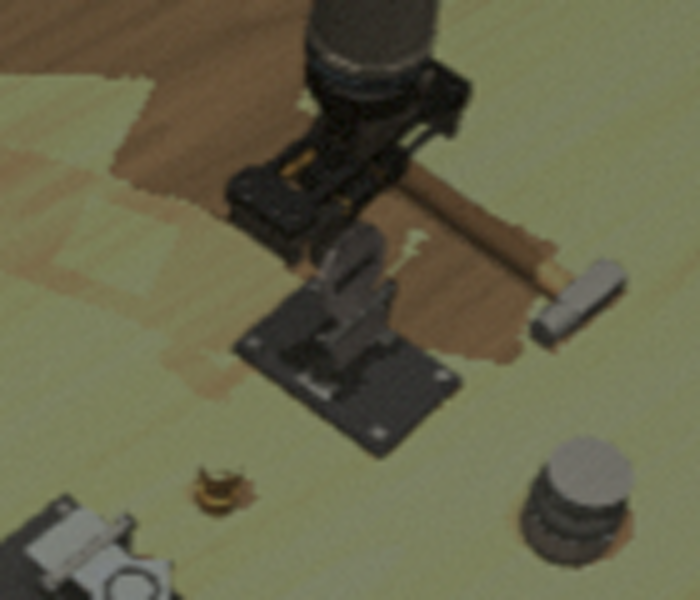

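```bash
python3 -m handwheel '[0,0.6,0,0,0,0,0, 0,1.2,0,0,0,0,0, 0,1.8,0,0,0,0,0, 0,2.4,0,0,0,0,0, 0,3,0,0,0,0,0, 0,3.6,0,0,0,0,0]' && python3 to.py 20 0 90;  python3 - <<'E'
from h import *
im,d=camera('scene'); save('p13',cv2.resize(im[70:190,250:390],None,fx=5,fy=5,interpolation=cv2.INTER_CUBIC))
E
```

```text
time_s: 13.87
ee_pos: [526.1, 283.9, 91.4]
tcp_rot: [0.998, 0.063, 0.003, -0.001]
force: [-0.8, 0.0, -0.3]
width: 0.003
t 13.87 tip in stand [ 2.8  1.2 96.4] shift cm [1.72 0.13 0.65] turn [-0.12 -0.3   0.01] F [-0.8  0.  -0.3] w 0.003
```

View pics/p13.png

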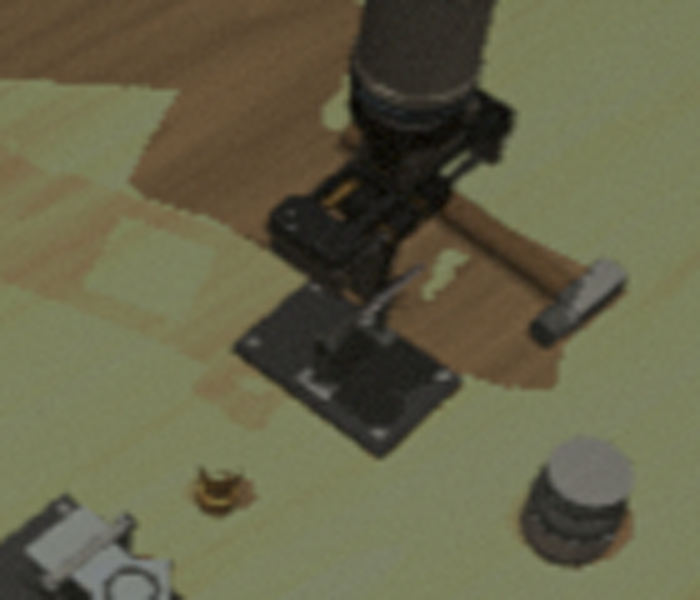

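```bash
python3 -m handwheel '[0,0.8,-0.1,0.2,0,0,0, 0,1.6,-0.1,0.5,0,0,0, 0,2.3,-0.1,0.9,0,0,0, 0,2.9,-0.1,1.3,0,0,0, 0,3.5,-0.1,1.7,0,0,0, 0,3.9,-0.1,2,0,0,0, 0,3.9,-0.1,2,0,0,0]' && python3 to.py 45 0 70;  python3 - <<'E'
from h import *
im,d=camera('scene'); save('p14',cv2.resize(im[70:190,250:390],None,fx=5,fy=5,interpolation=cv2.INTER_CUBIC))
E
```

```text
time_s: 14.5
ee_pos: [566.6, 290.0, 71.0]
tcp_rot: [0.998, 0.063, 0.003, -0.001]
force: [0.3, -0.1, 0.1]
width: 0.005
t 14.5 tip in stand [43.8  2.3 76. ] shift cm [0.12 0.23 0.6 ] turn [-0.13 -0.36 -0.01] F [ 0.3 -0.1  0.1] w 0.005
```

View pics/p14.png

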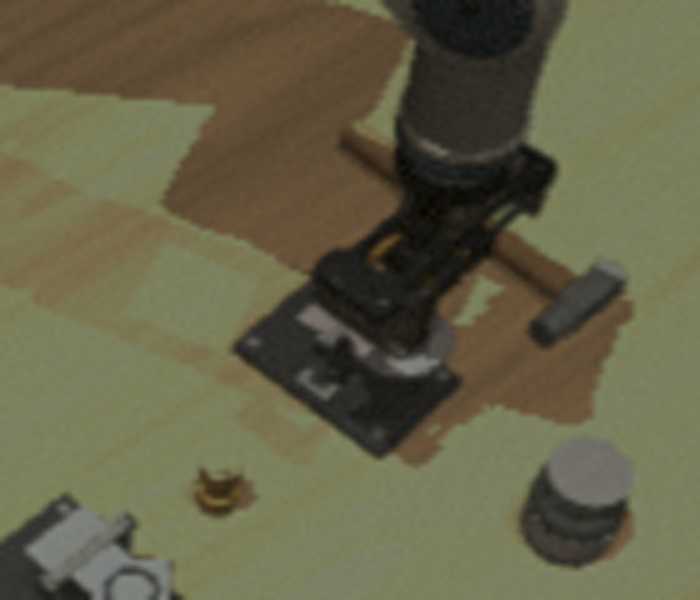

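```bash
python3 -m handwheel '[0,0,0,-0.8,0,0,0, 0,0.8,0.2,-0.8,0,0,0, 0,1.6,0.2,-0.8,0,0,0, 0,1.6,0.2,-0.3,0,0,0, 0,1.6,0.2,0.2,0,0,0, 0,1.6,0.2,0.6,0,0,0, 0,1.6,0.2,0.6,0,0,0]' && python3 to.py 58 0 66
```

```text
time_s: 15.13
ee_pos: [581.4, 289.6, 63.9]
tcp_rot: [0.998, 0.063, 0.002, -0.001]
force: [0.7, 0.0, 0.2]
width: 0.007
t 15.13 tip in stand [58.3  0.  68.9] shift cm [-0.03  0.    0.29] turn [-0.09 -0.23 -0.  ] F [0.7 0.  0.2] w 0.007
```

```bash
python3 -m handwheel '[0,0,0,0.1,0,0,0, 0,0,0,0.2,0,0,0, 0,0,0,0.3,0,0,0, 0,0,0,0.3,0,0,0]' && python3 to.py 58 0 66;python3 -m handwheel '[0,0,0,0.1,0,0,0, 0,0,0,0.2,0,0,0, 0,0,0,0.2,0,0,0]' && python3 to.py 58 0 66
```

```text
time_s: 15.47
ee_pos: [581.2, 289.5, 60.7]
tcp_rot: [0.998, 0.063, 0.002, -0.001]
force: [0.0, 0.3, -0.2]
width: 0.008
t 15.47 tip in stand [58.1 -0.  65.7] shift cm [-0.01 -0.   -0.03] turn [-0.08 -0.21 -0.  ] F [ 0.   0.3 -0.2] w 0.008
time_s: 15.72
ee_pos: [581.4, 289.7, 59.6]
tcp_rot: [0.998, 0.063, 0.002, -0.001]
force: [-2.4, -1.2, 7.2]
width: 0.004
t 15.72 tip in stand [58.3  0.1 64.6] shift cm [-0.03  0.01 -0.14] turn [-0.09 -0.23 -0.  ] F [-2.4 -1.2  7.2] w 0.004
```

```bash
python3 -m handwheel '[0,0,0,0,0,0,0, 0,0,0,-2,0,0,0, 0,0,0,-5,0,0,0, 0,-1,0,-9,0,0,0, 0,-4,0,-13,0,0,0, 0,-8,0,-16,0,0,0, 0,-12,0,-18,0,0,0, 0,-12,0,-18,0,0,0]' && python3 to.py 58 0 66;python3 prof.py;  python3 - <<'E'
from h import *
im,d=camera('scene'); save('p15',cv2.resize(im[90:190,250:390],None,fx=5,fy=5,interpolation=cv2.INTER_CUBIC))
s=telemetry.observe();im,d=camera('wrist');save('p15w',im);W=world('wrist',d,s)
L=Ro.from_euler('z',-7.2,degrees=True).apply(W.reshape(-1,3)-[523.5,282.3,0]).reshape(384,512,3)
m=(abs(L[...,1])<28)&(L[...,2]>50)&(L[...,2]<100)&(L[...,0]>-40)&(L[...,0]<90)
q=L[m]; 
for k in range(-36,88,8):
    a=q[(q[:,0]>=k)&(q[:,0]<k+8)]
    if len(a)>5: print(k,len(a),np.percentile(a[:,2],[10,50,90]).round(1))
b=q[(q[:,0]>12)&(abs(q[:,1])<28)]; A=np.c_[b[:,:2],np.ones(len(b))]; print('plane',np.linalg.lstsq(A,b[:,2],rcond=None)[0])
E
```

```text
time_s: 16.38
ee_pos: [459.2, 274.1, 241.8]
tcp_rot: [0.998, 0.063, 0.003, -0.002]
force: [0.0, -0.6, -0.1]
width: 0.007
t 16.38 tip in stand [-6.480e+01 -1.000e-01  2.468e+02] shift cm [12.17  0.04 18.16] turn [-0.17 -0.33  0.01] F [ 0.  -0.6 -0.1] w 0.007
55 lt 30 [-26.  31.  74.]
55 dk 9 [-3.  8. 70.]
61 lt 159 [-19.  40.  73.]
61 dk 17 [-6.  1. 55.]
67 lt 7 [-20.  17.  74.]
-36 218 [64.  64.9 65.8]
-28 263 [63.9 64.9 65.8]
-20 285 [64.  64.9 65.8]
-12 279 [64.  65.  65.9]
-4 314 [65.9 67.3 68.6]
4 207 [63.8 64.9 65.8]
12 252 [63.8 64.9 65.7]
20 316 [63.9 64.9 66.3]
28 329 [64.  65.3 67.3]
36 327 [63.9 65.1 66.9]
44 333 [63.9 65.1 66.8]
52 366 [64.1 65.1 67. ]
60 332 [63.8 65.  66.3]
68 274 [63.7 64.9 65.9]
76 82 [64.2 65.  66. ]
plane [-7.60615786e-05  2.38617068e-03  6.51365872e+01]
```

View pics/p15.png

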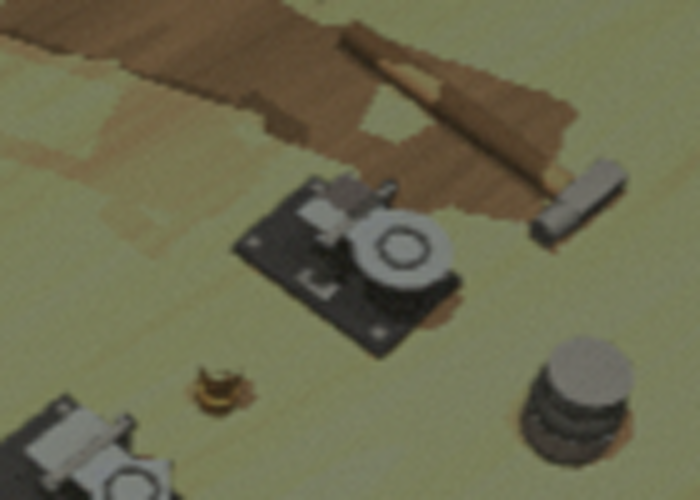

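View pics/p15w.png

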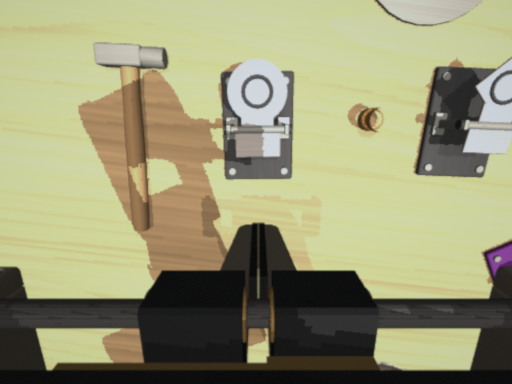

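The blade lies level (fitted slope under 0.005) with its ring face up, and the arm is clear. The earlier jam slid the stand about 14 mm. Pushing it back would be a second shove, which the task forbids, so I'm leaving it and handing in.

```bash
python3 -c "
from workcell import r
print(r.hand_in())"
```

```text
the job is handed in; nothing more can be done
None
```

The round paddle is flipped and lies flat with its ring face up, but **I shoved its stand about 14 mm along +x on the way**, which the task forbade.

- **How I flipped it:** I pressed the tail down with the closed fingertips and pushed the raised blade past upright from its far side. I then pressed it down to its stop, where contact force reached about 7 N.
- **Last checks:** the depth fit shows the blade level (slope under 0.005 along and across), and the pictures show its ring face. The gripper was clear, about 250 mm up, when I handed in at about 16.5 s. The coupling, hammer, jar and diamond paddle looked undisturbed in the last pictures. The square stand and the other objects were out of those views, and I didn't check them.
- **What went wrong:** the closed fingertips sit about 5 mm behind the tool point, not the 19 mm ahead that `r.nose_length` gives. My first push passed over the blade. The second jammed on its edge with about 16 N sideways and slid the stand. After I corrected for this the stand did not appear to move again.
- **Not put back:** I left the stand where it ended up, since pushing it back would have been another shove.

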